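Clear the bowl and tip the bin open

TASK

Push the green pinch bowl along the counter, out of the way of the tilt-out bin under the shelf, then push the bin over on its pivot until it is fully open, on its stop, and leave it so. The bowl must slide standing on the counter, never lifted or tipped over, and the bin must not touch it. Leave the bottles, grinder, tong and mug where they are.

Things in the scene. Friction and masses are not known exactly. Their poses are not given: they have to be found in the camera images.
- shelf_unit: fixed white laminate shelf (140 mm deep, 520 mm wide, its top 200 mm and underside 182 mm above the counter) on a 300 mm tall tiled upstand. Origin: on the counter surface, straight below the middle of the shelf's front edge. Its -x axis points out of the shelf's front, over the open counter; +x goes back to the tiles; y runs along the shelf; z up
- bin (a joint): tilt-out bin below the shelf, hinged along the lower edge of its blue-grey front panel: angle in rad by which the panel leans out of upright, towards the unit's -x. 0 = shut (panel upright), 1.2 = fully open, on its stop; it starts slightly ajar (0.2 to 0.35). Stiff hinge: the bin, empty, stays where it is left and takes 0.1 to 0.5 N m to turn
- bin_hinge (a point): middle of the bin's hinge line (lower edge of the panel's outer face), 80 mm in front of the shelf's front edge, 6 mm above the counter, along the unit's y; its axes are the unit's. The counter is free for 240 mm in front of it across the bin's width, bowl aside. The bin opens past the bowl once the bowl's centre is 165 mm or more in front of this line, or 170 mm or more to one side
- bin_rim (a point): middle of the panel's top edge, inner side. Panel: blue-grey, 244 mm wide, 160 mm tall, 6 mm thick. The point turns with the bin: z runs up the panel, -x is the outer face's normal. Behind the panel hangs the white bin box, 240 mm wide, reaching 100 mm back, sides 95 mm high for the first 56 mm, then 65 mm: the panel's top 65 mm stand free; the mouth behind it is open from above as far as the shelf's edge
- bowl: loose green ceramic pinch bowl, round, 90 mm outside diameter at the rim (82 mm inside; foot 64 mm), 45 mm tall, wall 4 mm, floor 6 mm, empty, 110 to 220 g. Origin at the centre of its underside. It starts with its centre 100 to 120 mm in front of the hinge line, up to 50 mm to either side of the bin's middle, where the opening bin would strike it
- bottle_a: amber glass bottle with black cap, 48 mm diameter, 105 mm tall, origin at the centre of its underside; standing on the shelf
- bottle_b: amber glass bottle with black cap, 48 mm diameter, 105 mm tall, origin at the centre of its underside; standing on the shelf
- bottle_c: amber glass bottle with black cap, 48 mm diameter, 105 mm tall, origin at the centre of its underside; standing on the shelf
- bottle_d: amber glass bottle with black cap, 48 mm diameter, 105 mm tall, origin at the centre of its underside; standing alone on the open counter
- grinder: aluminium pepper grinder, 52 mm diameter, 132 mm tall, origin at the centre of its underside; standing on the shelf
- tong: steel kitchen tong lying on the counter, 235 mm long, 60 mm wide, 18 mm high, origin on the counter near its middle
- mug: white ceramic mug, 80 mm diameter, 90 mm tall, handle at its +y, origin at the centre of its underside; on the counter
Not all that is in view belongs to the job. What is meant by the bowl is not black or red, and is the larger of those in its own colour.

How it is judged:
By the outcome, as a careful person would: the job done as asked, in the order asked, and still so for the second after the job is handed in, with the robot touching nothing.
It also fails if it takes over 48 s, if anything falls off the work surface, if the arm or the gripper's body presses on something with over 40 N, if the wrist force passes 120 N, or if a joint passes its speed limit or range.

ROBOT

A 6-joint arm with a two-finger parallel gripper is mounted at the origin on the work surface. World frame = base frame: x ahead of the robot, y to its left, z up, the work surface at z = 0. Lengths are in m, angles in rad, forces in N, time in s.
With the tool pointing down it reaches from about 0.35 to 0.775 m from the base axis. Payload 7.3 kg.
Tool frame: the origin (TCP) lies midway between the tips of the shut fingers; the grasp point (between the pads) lies 19 mm behind it; z points along the fingers, x is the direction in which the jaws open and shut, and the axes are right-handed (so a half turn about z gives the same grasp; the last joint's range is limited). The gripper opens to 92 mm and grips with 3 to 60 N. Pads are 19 mm wide; open, the fingers measure 130 mm over their backs; the gripper's body (75 mm by 190 mm) begins 47 mm behind the grasp point.
Start: joints at [1.148, 0.342, 1.524, -0, 1.275, -0.146], TCP at [0.143, 0.505, 0.193] pointing down, gripper open.
Joint ranges: [-2.53, 2.53], [-0.77, 2.02], [0.04, 2.7], [-1, 4.14], [0.28, 2.66], [-3.11, 3.11]. Speed limits (rad/s): [2.57, 2.57, 3.14, 3.14, 3.14, 3.14].

INTERFACE

Orientations are given as a rotation vector (axis times angle).
In Python, from station import r, imaging, ticket gives the robot as it stands.
- The arm moves only by the tool jog_arm, never from a script. Its argument "rows" is a list of rows, each a list of 3 entries, a list of its own where there are three numbers: the shift along the tool's x, y, z in mm, then the turn about the tool's z in degrees, then the closure, from 0 (fully open) to 1 (shut). In form: [[[dx, dy, dz], turn, hand], ...]. A call has 1 to 20 rows; each row shifts and turns the pose as measured when the row begins, along the tool's axes as they then stand; what a row does not reach is not made up. A row lasts 1/8 s, in which the tool goes at most 62.5 mm and 10.7 degrees, less where a joint would pass 70% of its speed; a pose out of reach is approached as far as the arm can. A call with a gripper value outside its range is refused whole. The fingers move at their own pace and stop on an object; the grip force is fixed at half the most. Time passes only in rows, so rows that do not move let the fingers close. It gives the time, the measured TCP pose, the force and the opening at its end, in the units of the state.
- r.get_obs(): the state, without advancing time (a new reading comes with each control period).
- imaging.capture(name): name is "scene" or "top" or "wrist"; returns a dict with "pixels" (384x512x3 uint8, red, green, blue), "fov_y" (degrees; the focal length in pixels is half the picture's height over the tangent of half this angle, whatever the lens; pixels are square), "cx", "cy" (the principal point, pixels), "T" (4x4, takes a point from camera to world coordinates). Camera axes: x right, y down, z forward; pixel columns grow to the right and rows downward; lengths in m; the calibration is good to about 2 mm. A picture is of the moment at which its call begins. There is no depth.
- ticket.finish_job(): hands the job in, once; it reports no verdict.
The state is a dict: "t": time; "q": joint angles; "dq": joint speeds; "tau": joint torques, N m; "tool_pos": TCP position; "orientation": TCP orientation; "force": force on the tool from outside, world axes, zero at the start; "ft_torque": the same for the moment, N m; "width": opening from 0.0 (shut) to 1.0 (fully open).
Only numpy, scipy, OpenCV 4.12 (cv2) and the standard library are available. Lean on these libraries where they do the work, as an engineer would, in place of code of your own. Each camera call takes 0.05 s, during which the arm holds its last target.

## Working session

There is one attempt and no reset: what is moved stays moved. The work goes in short steps, Python scripts to look and compute and a tool call to move; the robot and the scene stay as the last step left them, time stands still between calls to the robot, and variables do not carry over. Pictures are saved under pics/ and viewed, and the job is handed in when it is done.

Besides the shell and the picture viewer there is one more tool, called after ">>>" as name([rows], argument=value, ...), one row to a line, values as JSON. jog_arm: Moves the arm, as the interface text tells. Its arguments: {"type":"object","properties":{"rows":{"type":"array"}},"required":["rows"]}

```bash
ls; mkdir -p pics; python3 - <<'E'
from station import r, imaging, ticket
import cv2,json,numpy as np
o=r.get_obs();print({k:np.round(v,3).tolist() for k,v in o.items()})
for n in("scene","top","wrist"):
    c=imaging.capture(n);cv2.imwrite(f"pics/{n}0.png",c["pixels"][:,:,::-1]);print(n,c["fov_y"],c["cx"],c["cy"],[k for k in c],np.round(c["T"],3).tolist())
E
```

```text
pics
{'t': 0.0, 'q': [1.148, 0.343, 1.525, -0.0, 1.275, -0.146], 'dq': [-0.001, 0.001, 0.001, 0.0, -0.0, 0.0], 'tau': [-0.0, -43.123, -24.422, 0.072, 0.056, -0.0], 'tool_pos': [0.143, 0.505, 0.193], 'orientation': [2.506, 1.893, -0.002], 'force': [-0.035, -0.192, 0.279], 'ft_torque': [0.036, -0.014, 0.032], 'width': 1.002}
scene 50.25969556444997 256.1695230296492 186.83092344676123 ['pixels', 'fov_y', 'cx', 'cy', 'T'] [[0.629, 0.638, -0.444, 0.93], [0.777, -0.513, 0.365, -0.218], [0.005, -0.574, -0.819, 0.926], [0.0, 0.0, 0.0, 1.0]]
top 43.047008307084695 251.72446769944736 191.44172685753858 ['pixels', 'fov_y', 'cx', 'cy', 'T'] [[-0.018, -0.996, 0.087, 0.411], [-1.0, 0.018, -0.0, 0.119], [-0.001, -0.087, -0.996, 1.288], [0.0, 0.0, 0.0, 1.0]]
wrist 70.85056878361581 253.13266394812976 191.25189735400173 ['pixels', 'fov_y', 'cx', 'cy', 'T'] [[0.274, 0.921, 0.275, 0.069], [0.962, -0.263, -0.079, 0.526], [-0.0, 0.286, -0.958, 0.385], [0.0, 0.0, 0.0, 1.0]]
```

View pics/scene0.png

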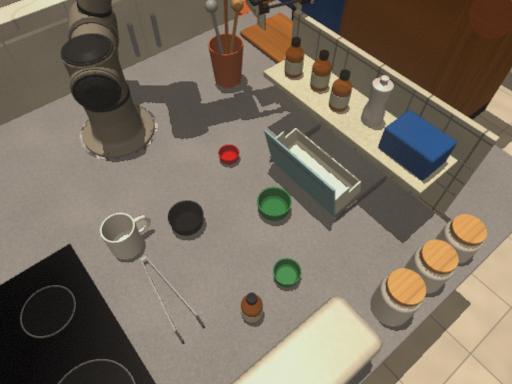

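View pics/top0.png

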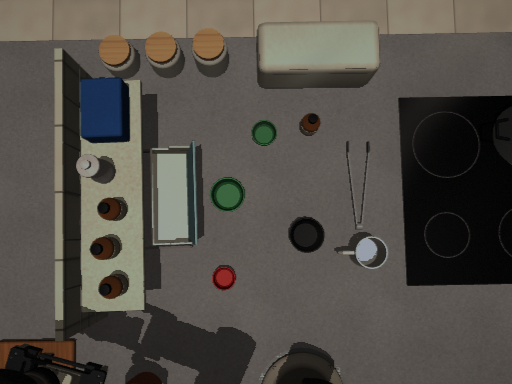

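View pics/wrist0.png

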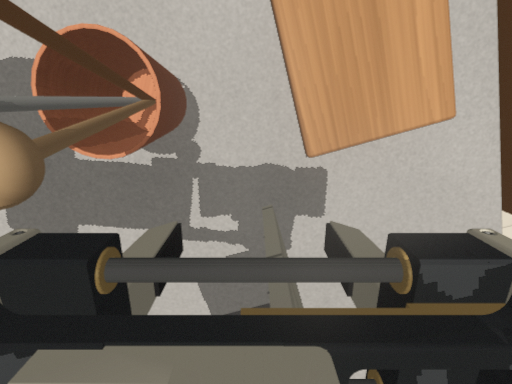

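The top view shows the larger green bowl at (228,194), with the smaller green decoy at (264,133). The panel's top edge runs at about x=194, from row 143 to 243. Next I turn these into metres.

```bash
cat > h.py <<'E'
from station import r, imaging, ticket
import cv2,numpy as np
from scipy.spatial.transform import Rotation as R
def K(c):
    H,W=c["pixels"].shape[:2]; f=H/2/np.tan(np.radians(c["fov_y"]/2)); return f
def ray(c,u,v):
    d=np.array([(u-c["cx"])/K(c),(v-c["cy"])/K(c),1]);return c["T"][:3,3],c["T"][:3,:3]@d
def plane(c,u,v,z):
    o,d=ray(c,u,v);return o+d*(z-o[2])/d[2]
def proj(c,p):
    q=np.linalg.inv(c["T"])@np.append(p,1);return q[:2]/q[2]*K(c)+[c["cx"],c["cy"]]
def tool():
    o=r.get_obs();M=R.from_rotvec(o["orientation"]).as_matrix();return o,M
E
python3 - <<'E'
from h import *
o,M=tool();print(np.round(M,3))
for n in("top","scene"):
    c=imaging.capture(n);im=c["pixels"]
    hsv=cv2.cvtColor(im,cv2.COLOR_RGB2HSV)
    m=cv2.inRange(hsv,(50,90,30),(85,255,255))
    k,l,s,ce=cv2.connectedComponentsWithStats(m)
    for i in range(1,k):
        if s[i,4]>80:
            cnt=max(cv2.findContours((l==i).astype(np.uint8),0,1)[0],key=cv2.contourArea)
            hull=cv2.convexHull(cnt);e=cv2.fitEllipse(hull)
            print(n,s[i],np.round(e[0],1),np.round(e[1],1),"z.045",np.round(plane(c,*e[0],.045),3),"z.02",np.round(plane(c,*e[0],.02),3))
    cv2.imwrite(f"pics/{n}_z.png",cv2.resize(im[90:330,50:350] if n=="top" else im[100:300,200:420],None,fx=2.5 if n=="top" else 3,fy=2.5 if n=="top" else 3,interpolation=cv2.INTER_CUBIC)[:600,:800,::-1])
c=imaging.capture("top")
for nm,u,v,z in[("shelf f1",144,80,.2),("shelf f2",145,310,.2),("panel1",194,143,.155),("panel2",196,244,.155),("black",306,235,.04),("bottled",310,122,.1),("mug",370,252,.09),("red",224,278,.03)]:
    print(nm,np.round(plane(c,u,v,z),3))
E
```

```text
[[ 0.273  0.962 -0.   ]
 [ 0.962 -0.273 -0.001]
 [-0.001 -0.    -1.   ]]
top [252 120  25  25 467] [263.8 132.3] [24.4 24.8] z.045 [0.673 0.084 0.045] z.02 [0.678 0.084 0.02 ]
top [210 177  35  35 816] [227.1 194. ] [33.8 34.3] z.045 [0.514 0.182 0.045] z.02 [0.516 0.183 0.02 ]
scene [257 187  34  33 757] [274.  202.4] [31.8 33.4] z.045 [0.519 0.179 0.045] z.02 [0.507 0.191 0.02 ]
scene [273 259  28  28 555] [286.6 271.9] [27.3 27.8] z.045 [0.682 0.079 0.045] z.02 [0.675 0.087 0.02 ]
shelf f1 [0.767 0.361 0.2  ]
shelf f2 [0.249 0.358 0.2  ]
panel1 [0.627 0.252 0.155]
panel2 [0.39  0.25  0.155]
black [ 0.406 -0.018  0.04 ]
bottled [ 0.685 -0.029  0.1  ]
mug [ 0.362 -0.168  0.09 ]
red [0.3   0.193 0.03 ]
```

View pics/top_z.png

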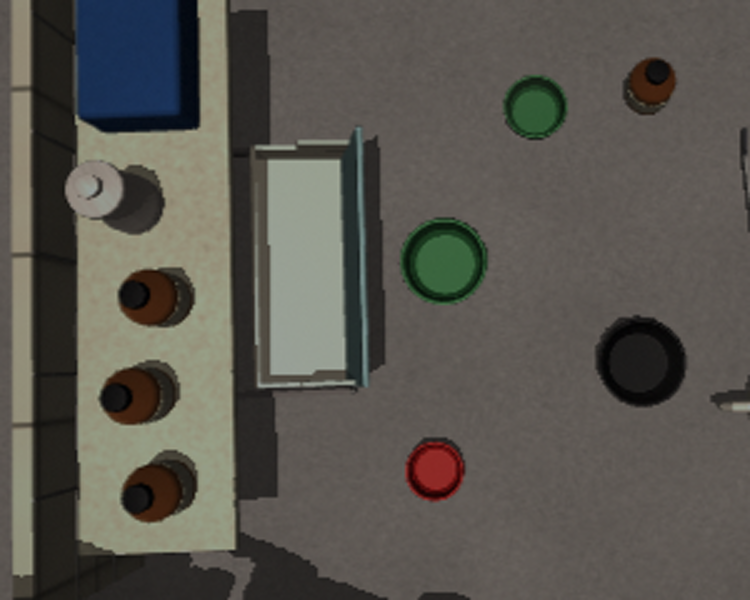

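View pics/scene_z.png

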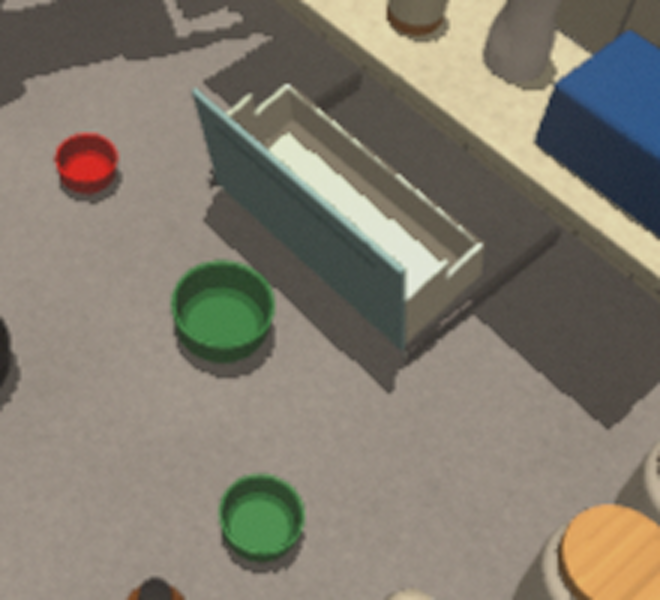

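>>> jog_arm([
  [[0, 0, -27], 10.5, 1],
  [[0, 0, -27], 10.5, 1],
  [[0, 0, -27], 10.5, 1],
  [[0, 0, -27], 10.5, 1],
  [[0, 0, -27], 10.5, 1],
  [[0, 0, -27], 10.5, 1],
  [[0, 0, -27], 10.5, 1],
  [[0, 0, 0], 0, 1],
])

```text
t: 1.3
tool_pos: [0.1432, 0.5043, 0.3869]
orientation: [3.138, -0.031, -0.002]
force: [0.3, -0.1, -0.4]
width: 0.177
```

```bash
python3 - <<'E'
from h import *
o,M=tool();print(np.round(o["q"],2),o["tool_pos"],np.round(M,3),o["t"],o["width"])
print("to bowl, tool axes mm",1000*M.T@(np.array([.516,.172,.2])-o["tool_pos"]), "yaw y-axis",np.degrees(np.arctan2(M[1,1],M[0,1])))
E
```

```text
[ 1.15  0.28  1.1  -0.    1.77  1.17] [0.14315287 0.5043386  0.38685031] [[ 1.    -0.02  -0.001]
 [-0.02  -1.    -0.003]
 [-0.001  0.003 -1.   ]] 1.3 0.17679226245826785
to bowl, tool axes mm [379.60402626 324.29238935 187.38247996] yaw y-axis -91.13348115651412
```

>>> jog_arm([
  [[40, 34, 0], -1, 1],
  [[40, 34, 0], 0, 1],
  [[40, 34, 0], 0, 1],
  [[40, 34, 0], 0, 1],
  [[40, 34, 0], 0, 1],
  [[40, 34, 0], 0, 1],
  [[40, 34, 0], 0, 1],
  [[40, 34, 0], 0, 1],
  [[40, 34, 0], 0, 1],
  [[0, 0, 0], 0, 1],
])

```text
t: 2.55
tool_pos: [0.5144, 0.1917, 0.3711]
orientation: [3.128, 0.058, -0.031]
force: [-0.7, 0.2, -0.3]
width: 0.004
```

```bash
python3 - <<'E'
from h import *
o,M=tool();print(np.round(o["q"],2),o["tool_pos"],np.round(M,3),o["t"],o["width"])
print("to bowl, tool axes mm",1000*M.T@(np.array([.516,.174,.12])-o["tool_pos"]), "yaw y-axis",np.degrees(np.arctan2(M[1,1],M[0,1])))
for n in("scene","wrist"):
    c=imaging.capture(n);cv2.imwrite(f"pics/{n}1.png",c["pixels"][:,:,::-1])
E
```

```text
[ 0.22  0.34  1.05 -0.01  1.77  0.18] [0.51443449 0.19174584 0.37113162] [[ 0.999  0.037 -0.02 ]
 [ 0.037 -0.999 -0.013]
 [-0.02   0.012 -1.   ]] 2.55 0.003670601558768799
to bowl, tool axes mm [  5.93190262  14.65319304 251.26590278] yaw y-axis -87.86324362710441
```

View pics/scene1.png

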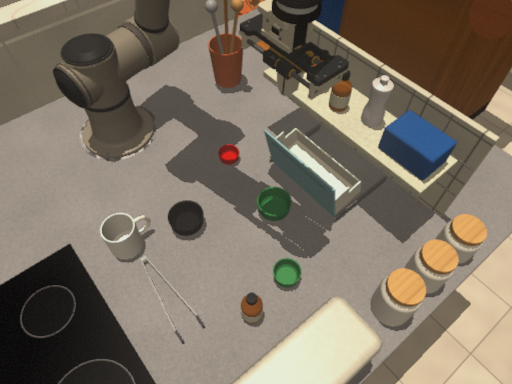

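View pics/wrist1.png

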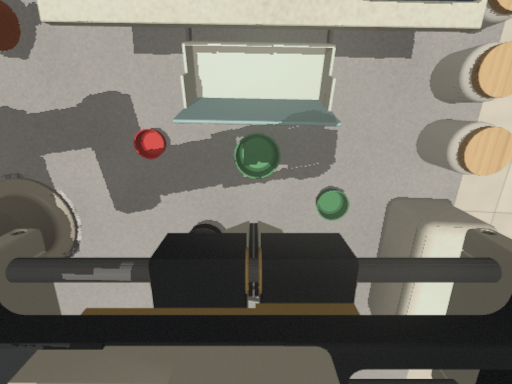

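```bash
python3 - <<'E'
from h import *
c=imaging.capture("wrist");im=c["pixels"]
m=cv2.inRange(cv2.cvtColor(im,cv2.COLOR_RGB2HSV),(45,90,20),(85,255,255))
k,l,s,ce=cv2.connectedComponentsWithStats(m)
for i in range(1,k):
    if s[i,4]>200:
        cnt=max(cv2.findContours((l==i).astype(np.uint8),0,1)[0],key=cv2.contourArea)
        e=cv2.fitEllipse(cv2.convexHull(cnt));print(s[i],e,plane(c,*e[0],.045),plane(c,*e[0],.03))
for u,v,z in[(175,121,.16),(338,122,.16),(42,20,.2),(480,27,.2)]:print(plane(c,u,v,z))
print(r.get_obs()["tool_pos"],np.round(c["T"],3))
E
```

```text
[0.39240248 0.25054176 0.16      ]
[0.62841379 0.25841733 0.16      ]
[0.2504768  0.36370847 0.2       ]
[0.76785388 0.37374744 0.2       ]
[0.5119676  0.19473328 0.37321073] [[ 0.999  0.042 -0.007  0.513]
 [ 0.038 -0.954 -0.297  0.274]
 [-0.019  0.297 -0.955  0.563]
 [ 0.     0.     0.     1.   ]]
```

>>> jog_arm([
  [[2, 3, 50], -1, 1],
  [[2, 3, 50], -1, 1],
  [[2, 3, 50], 0, 1],
  [[2, 3, 50], 0, 1],
  [[1, 3, 50], 0, 1],
  [[0, 0, 0], 0, 1],
])

```text
t: 3.45
tool_pos: [0.5128, 0.1858, 0.1204]
orientation: [3.13, 0.15, -0.016]
force: [0.6, 0.3, 1.9]
width: 0.006
```

```bash
python3 - <<'E'
from h import *
o,M=tool();print(np.round(o["q"],2),o["tool_pos"],np.round(M,3),o["t"],o["width"])
print("to bowl, tool axes mm",1000*M.T@(np.array([.516,.174,.02])-o["tool_pos"]), "yaw y-axis",np.degrees(np.arctan2(M[1,1],M[0,1])))
for n in("scene","top"):
    c=imaging.capture(n);cv2.imwrite(f"pics/{n}2.png",c["pixels"][:,:,::-1])
E
```

```text
[ 0.21  0.45  1.56 -0.01  1.13  0.12] [0.51282593 0.18582757 0.12035145] [[ 0.995  0.096 -0.01 ]
 [ 0.096 -0.995 -0.008]
 [-0.01   0.007 -1.   ]] 3.45 0.005873528647660573
to bowl, tool axes mm [  3.0725494   11.34395191 100.41043132] yaw y-axis -84.49953733780583
```

View pics/scene2.png

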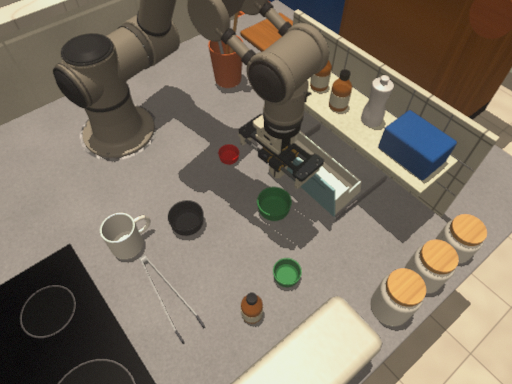

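View pics/top2.png

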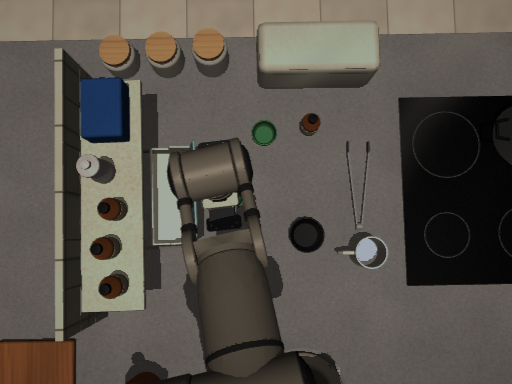

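>>> jog_arm([
  [[3, 11, 0], 5, 1],
  [[0, 0, 30], 0, 1],
  [[0, 0, 0], 0, 1],
])

```text
t: 3.92
tool_pos: [0.5255, 0.1784, 0.1038]
orientation: [3.138, 0.014, 0.024]
force: [-0.4, 0.9, 0.1]
width: 0.002
```

```bash
python3 - <<'E'
from h import *
o,M=tool();print(np.round(o["q"],2),o["tool_pos"],np.round(M,3),o["t"],o["width"])
print("to bowl, tool axes mm",1000*M.T@(np.array([.516,.174,.018])-o["tool_pos"]), "yaw y-axis",np.degrees(np.arctan2(M[1,1],M[0,1])))
for n in("scene","wrist"):
    c=imaging.capture(n);im=c["pixels"]
    if n=="scene": im=cv2.resize(im[100:260,180:390],None,fx=3.5,fy=3.5)
    cv2.imwrite(f"pics/{n}3.png",im[:,:,::-1])
E
```

```text
[ 0.19  0.47  1.58 -0.01  1.07  0.19] [0.52550439 0.17835896 0.10381822] [[ 1.     0.009  0.015]
 [ 0.009 -1.    -0.003]
 [ 0.015  0.003 -1.   ]] 3.925 0.0018078003343782638
to bowl, tool axes mm [-10.85450422   4.01261566  85.67484809] yaw y-axis -89.48592542783639
```

View pics/scene3.png

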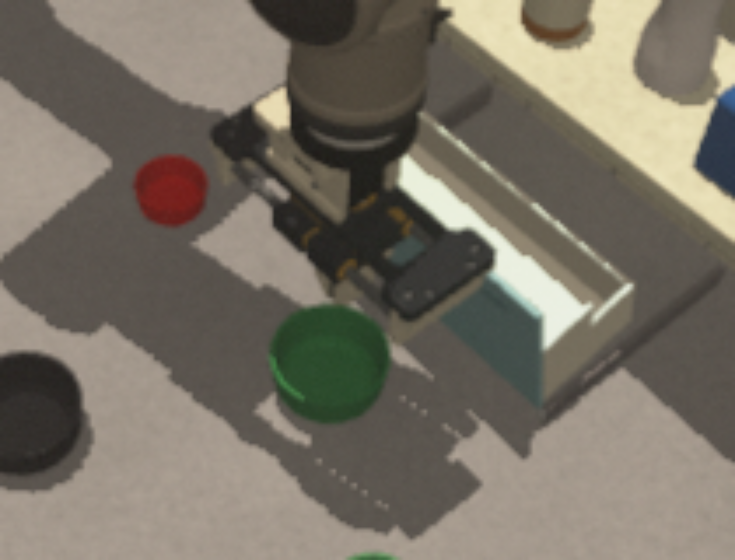

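View pics/wrist3.png

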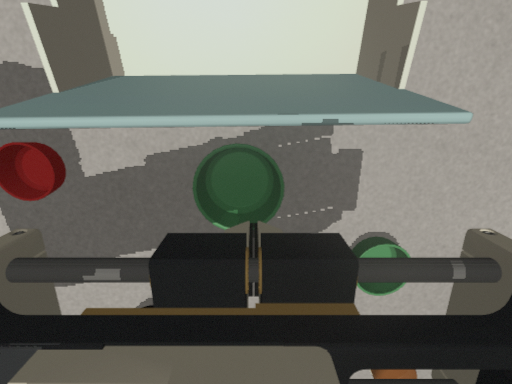

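```bash
python3 - <<'E'
from h import *
c=imaging.capture("wrist");im=c["pixels"]
m=cv2.inRange(cv2.cvtColor(im,cv2.COLOR_RGB2HSV),(55,100,15),(80,255,255));m[230:]=0;
k,l,s,ce=cv2.connectedComponentsWithStats(m)
for i in range(1,k):
    if s[i,4]>600: print(s[i])
print(plane(c,239,187,.045),plane(c,195,185,.045),plane(c,283,185,.045),plane(c,239,144,.045))
o,M=tool();print(o["tool_pos"],proj(c,o["tool_pos"]))
print("panel",plane(c,50,121,.16),plane(c,445,118,.16))
E
```

```text
[ 193  162   80   65 2394]
[0.51477837 0.18525326 0.045     ] [0.47234235 0.18716393 0.045     ] [0.55752808 0.18737125 0.045     ] [0.51507584 0.22667565 0.045     ]
[0.52705883 0.17854423 0.10536807] [252.73622828 217.01704794]
panel [0.42696142 0.25102382 0.16      ] [0.62130924 0.25386047 0.16      ]
```

>>> jog_arm([
  [[-12, 3, 0], 0, 1],
  [[0, 0, 0], 0, 1],
  [[0, 0, 25], 0, 1],
  [[0, 0, 0], 0, 1],
])

```text
t: 4.58
tool_pos: [0.5159, 0.1757, 0.0833]
orientation: [3.14, 0.015, 0.038]
force: [-0.1, -0.9, 0.3]
width: 0.002
```

>>> jog_arm([
  [[0, 0, 25], 0, 1],
  [[0, 0, 0], 0, 1],
  [[-1, 0, 25], 0, 1],
  [[0, 0, 0], 0, 1],
])

```text
t: 5.08
tool_pos: [0.5198, 0.1764, 0.0379]
orientation: [-3.141, -0.015, -0.05]
force: [0.1, 0.9, 0.5]
width: -0.001
```

>>> jog_arm([
  [[-5, 0, 0], 0, 1],
  [[0, 0, 18], 0, 1],
  [[0, 0, 0], 0, 1],
])

```text
t: 5.45
tool_pos: [0.5177, 0.1771, 0.0243]
orientation: [-3.139, -0.015, -0.061]
force: [0.0, 0.6, 0.7]
width: 0.006
```

```bash
python3 - <<'E'
from h import *
o,M=tool();print(np.round(o["q"],2),o["tool_pos"],np.round(M,3),o["t"],o["force"])
for n in("scene","wrist"):
    c=imaging.capture(n);im=c["pixels"]
    if n=="scene": im=cv2.resize(im[100:260,180:390],None,fx=3.5,fy=3.5)
    cv2.imwrite(f"pics/{n}4.png",im[:,:,::-1])
E
```

```text
[ 0.19  0.55  1.71 -0.01  0.84  0.19] [0.51767876 0.17711633 0.02431374] [[ 0.999  0.01   0.039]
 [ 0.01  -1.     0.002]
 [ 0.039 -0.001 -0.999]] 5.45 [0.00920239 0.59963275 0.70903491]
```

View pics/scene4.png

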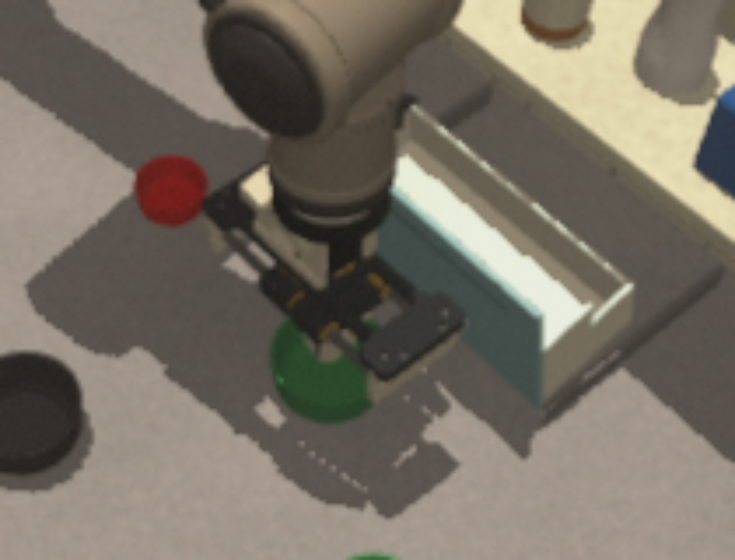

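View pics/wrist4.png

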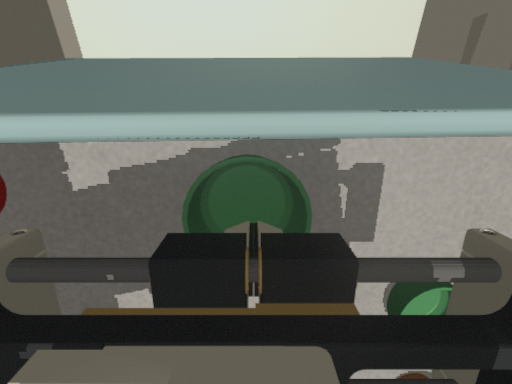

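The fingers are inside the bowl and clear of its floor. I'll push it outward gently.

>>> jog_arm([
  [[0, 12, 2], 0, 1],
  [[0, 12, 1], 0, 1],
  [[0, 12, 0], 0, 1],
  [[0, 12, 0], 0, 1],
  [[0, 0, 0], 0, 1],
])

```text
t: 6.18
tool_pos: [0.5203, 0.1251, 0.0239]
orientation: [-3.139, -0.014, -0.069]
force: [0.3, 0.0, -0.1]
width: 0.005
```

>>> jog_arm([
  [[-1, 12, 0], 0, 1],
  [[-1, 12, 0], 0, 1],
  [[-1, 12, 0], 0, 1],
  [[-1, 12, 0], 0, 1],
  [[-1, 10, 0], 0, 1],
  [[0, 0, 0], 0, 1],
])

```text
t: 6.92
tool_pos: [0.5154, 0.0628, 0.0235]
orientation: [-3.139, -0.013, -0.069]
force: [-0.4, 0.9, -0.3]
width: 0.005
```

```bash
python3 - <<'E'
from h import *
o,M=tool();print(np.round(o["q"],2),o["tool_pos"],np.round(M,3),o["t"],o["force"])
for n in("scene","top"):
    c=imaging.capture(n);im=c["pixels"]
    if n=="scene": im=cv2.resize(im[100:300,150:390],None,fx=3,fy=3)
    cv2.imwrite(f"pics/{n}5.png",im[:,:,::-1])
E
```

```text
[-0.03  0.51  1.8   0.01  0.79 -0.04] [0.51544963 0.06283345 0.0234846 ] [[ 0.999  0.008  0.044]
 [ 0.008 -1.     0.002]
 [ 0.044 -0.002 -0.999]] 6.925 [-0.39419837  0.92016989 -0.28119747]
```

View pics/scene5.png

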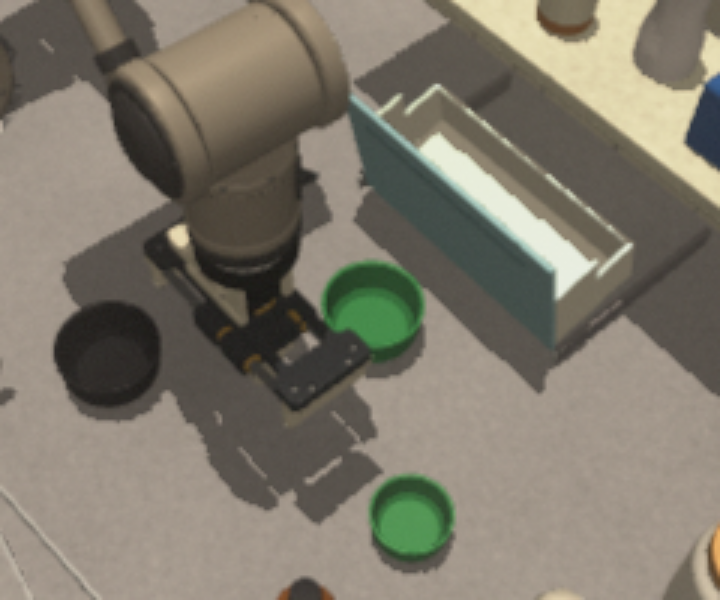

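```bash
python3 - <<'E'
from h import *
o,M=tool();p=o["tool_pos"]
for n in("scene","top","wrist"):
    c=imaging.capture(n);im=c["pixels"].copy()
    for d in(0,-.066,-.15):
        q=proj(c,p+M[:,2]*d);print(n,d,q)
        if n!="wrist": cv2.circle(im,tuple(int(x) for x in q),1,(255,0,255),-1)
    if n=="scene": im=cv2.resize(im[100:300,150:390],None,fx=3,fy=3)
    cv2.imwrite(f"pics/{n}6.png",im[:,:,::-1])
E
```

```text
scene 0 [237.63012855 230.46222644]
scene -0.066 [235.94591763 216.14333494]
scene -0.15 [233.5185323  195.50609377]
top 0 [272.79411461 193.38086241]
top -0.066 [274.00236285 192.32339811]
top -0.15 [275.74602801 190.7973345 ]
wrist 0 [253.00639584 217.55575958]
wrist -0.066 [252.9465854  264.81995206]
wrist -0.15 [252.69543959 463.28371217]
```

View pics/scene6.png

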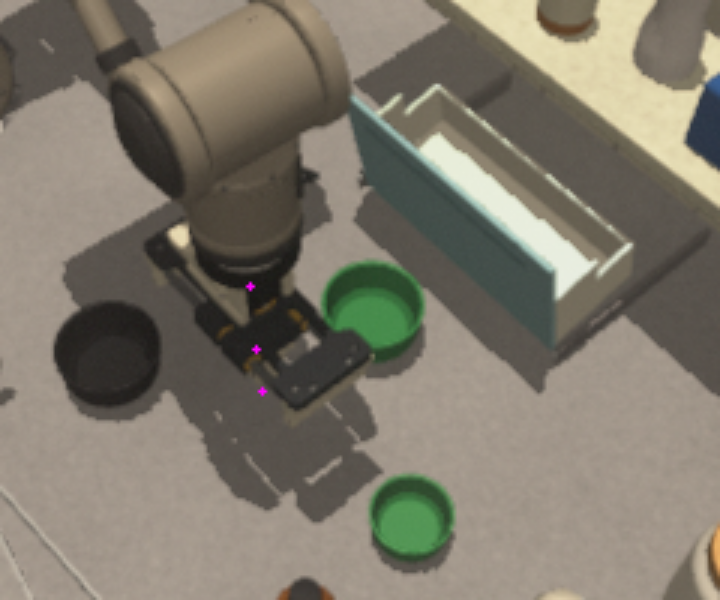

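View pics/top6.png

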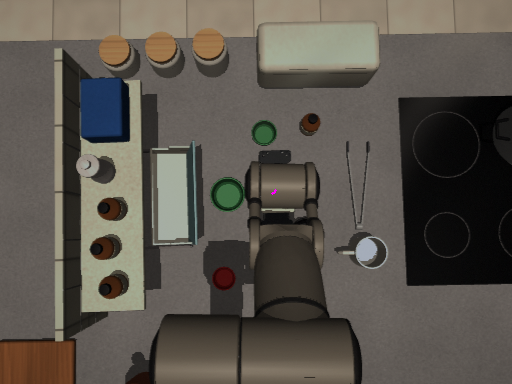

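View pics/wrist6.png

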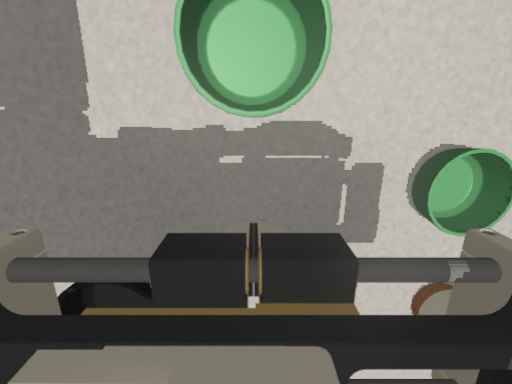

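```bash
python3 - <<'E'
from h import *
for n in("scene","top"):
    c=imaging.capture(n);im=c["pixels"]
    m=cv2.inRange(cv2.cvtColor(im,cv2.COLOR_RGB2HSV),(50,90,30),(85,255,255))
    k,l,s,ce=cv2.connectedComponentsWithStats(m)
    for i in range(1,k):
        if s[i,4]>80:
            cnt=max(cv2.findContours((l==i).astype(np.uint8),0,1)[0],key=cv2.contourArea)
            e=cv2.fitEllipse(cv2.convexHull(cnt));print(n,s[i],np.round(e[0],1),np.round(plane(c,*e[0],.045),3))
    if n=="scene":
        cv2.imwrite("pics/z7.png",cv2.resize(im[170:260,190:300],None,fx=7,fy=6.5,interpolation=cv2.INTER_CUBIC)[:,:,::-1])
E
```

```text
scene [257 187  34  33 773] [273.9 202.8] [0.52  0.178 0.045]
scene [273 259  28  28 598] [286.6 271.9] [0.682 0.079 0.045]
top [252 120  25  25 475] [263.8 132.3] [0.673 0.084 0.045]
top [210 177  35  35 874] [227.2 194. ] [0.514 0.181 0.045]
```

View pics/z7.png

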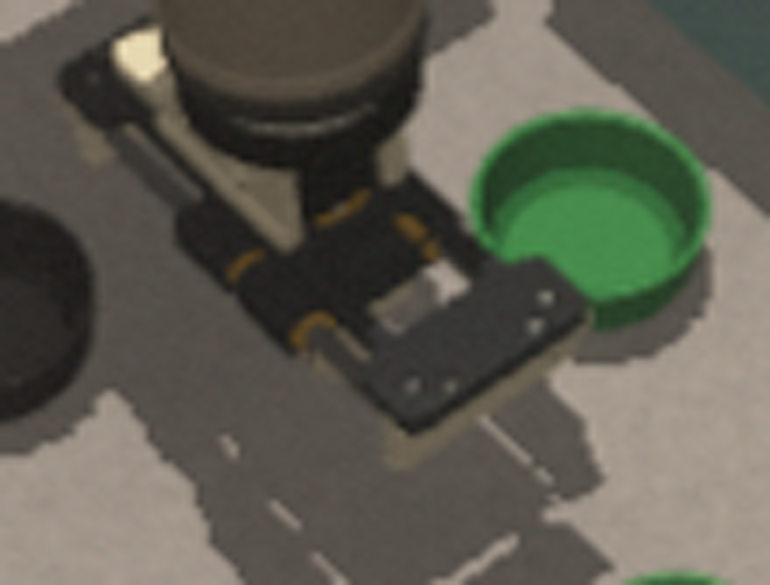

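```bash
python3 - <<'E'
from h import *
o,M=tool();p=o["tool_pos"]
c=imaging.capture("wrist");im=c["pixels"]
for d in(0,-10,-20,-30,-40,-50):
    print(d,[np.round(proj(c,p+M@np.array([x,y,d])/1e3)) .tolist() for x,y in((0,-9.5),(0,9.5),(-19,-9.5),(19,-9.5))])
cv2.imwrite("pics/w7.png",cv2.resize(im[200:320,180:330],None,fx=5,fy=5,interpolation=cv2.INTER_CUBIC)[:,:,::-1])
E
```

```text
0 [[253.0, 205.0], [253.0, 229.0], [228.0, 205.0], [278.0, 205.0]]
-10 [[253.0, 210.0], [253.0, 234.0], [227.0, 210.0], [279.0, 210.0]]
-20 [[253.0, 215.0], [253.0, 240.0], [225.0, 215.0], [281.0, 215.0]]
-30 [[253.0, 221.0], [253.0, 247.0], [224.0, 221.0], [282.0, 221.0]]
-40 [[253.0, 227.0], [253.0, 255.0], [222.0, 227.0], [284.0, 227.0]]
-50 [[253.0, 235.0], [253.0, 264.0], [220.0, 235.0], [286.0, 234.0]]
```

View pics/w7.png

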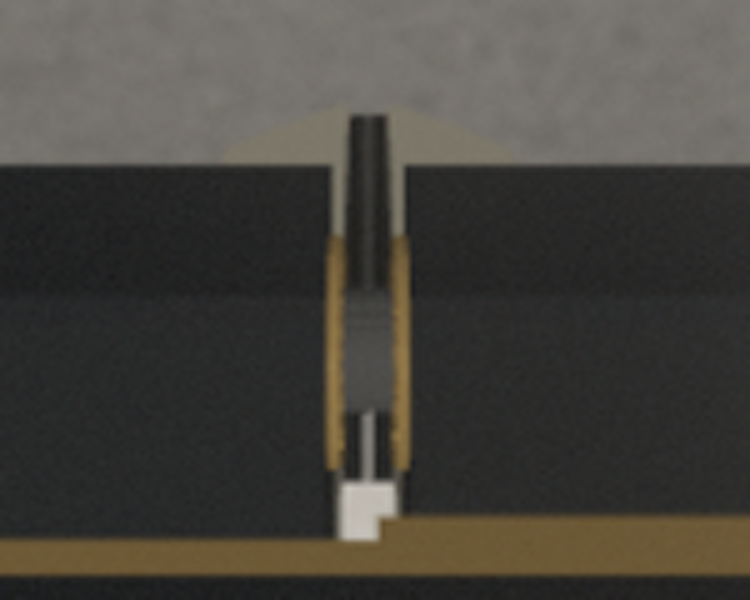

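```bash
python3 - <<'E'
from h import *
c=imaging.capture("wrist");im=c["pixels"]
m=cv2.inRange(cv2.cvtColor(im,cv2.COLOR_RGB2HSV),(50,90,20),(85,255,255))
k,l,s,ce=cv2.connectedComponentsWithStats(m)
for i in range(1,k):
    if s[i,4]>500:
        print(s[i]); x,y,w,h,a=s[i]; cnt=np.argwhere(l==i)
        yy=[v for v in range(y,y+h)]; ws=[np.ptp(np.where(l[v]==i)[0]) for v in yy]; v=yy[int(np.argmax(ws))]; xs=np.where(l[v]==i)[0]
        a,b=plane(c,xs[0],v,.045),plane(c,xs[-1]+1,v,.045);print(v,xs[0],xs[-1],a,b,np.linalg.norm(a-b))
        bot=np.where(l==i)[0].max(); print("near edge",plane(c,xs.mean(),bot+1,.045))
print(np.round(c["T"],3))
E
```

```text
[ 179    0  146  105 3827]
17 180 324 [0.47341578 0.19057101 0.045     ] [0.55366927 0.19233156 0.045     ] 0.08027280322002583
near edge [0.51464663 0.14508837 0.045     ]
[ 430  149   82   86 5305]
195 430 511 [0.63518824 0.08779672 0.045     ] [0.69376913 0.08752637 0.045     ] 0.058581511267969635
near edge [0.67180618 0.05746503 0.045     ]
[[ 0.999 -0.004  0.045  0.506]
 [ 0.009 -0.959 -0.284  0.141]
 [ 0.044  0.284 -0.958  0.215]
 [ 0.     0.     0.     1.   ]]
```

>>> jog_arm([
  [[0, 0, 7], 0, 1],
  [[0, 0, 6], 0, 1],
  [[0, 0, 0], 0, 1],
])

```text
t: 7.75
tool_pos: [0.5159, 0.0642, 0.0093]
orientation: [-3.139, -0.016, -0.068]
force: [-0.3, 0.3, -0.1]
width: 0.003
```

```bash
python3 - <<'E'
from h import *
o,M=tool();p=o["tool_pos"];print(p,o["force"],np.round(o["q"],3),o["t"])
c=imaging.capture("scene");im=c["pixels"]
print(proj(c,p))
cv2.imwrite("pics/z8.png",cv2.resize(im[170:260,190:300],None,fx=7,fy=6.5,interpolation=cv2.INTER_CUBIC)[:,:,::-1])
E
```

```text
[0.51586854 0.0642424  0.00928382] [-0.25339435  0.33573377 -0.07759492] [-0.026  0.536  1.805  0.005  0.757 -0.04 ] 7.75
[238.10750494 233.14086351]
```

View pics/z8.png

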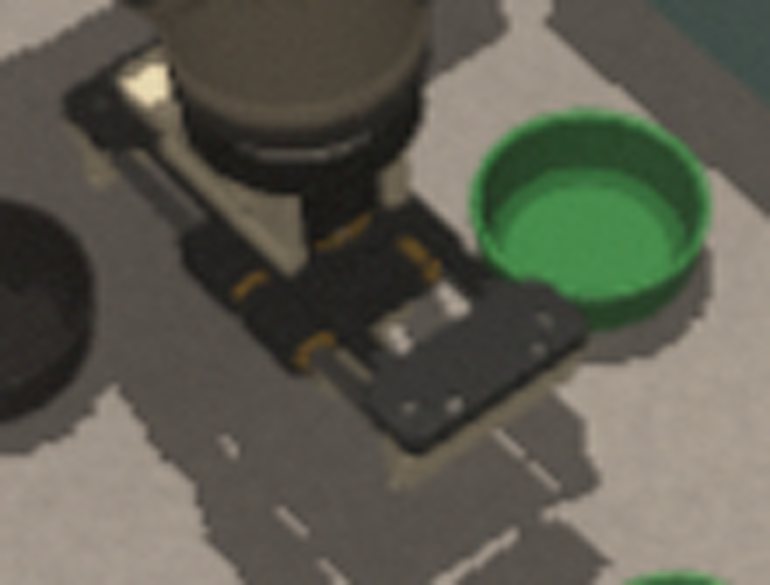

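>>> jog_arm([
  [[0, 0, 5], 0, 1],
  [[0, 0, 4], 0, 1],
  [[0, 0, 0], 0, 1],
])

```text
t: 8.18
tool_pos: [0.5165, 0.0642, -0.0001]
orientation: [-3.139, -0.016, -0.069]
force: [-0.2, -0.1, 1.4]
width: 0.005
```

>>> jog_arm([
  [[0, 0, 5], 0, 1],
  [[0, 0, 4], 0, 1],
  [[0, 0, 0], 0, 1],
])

```text
t: 8.55
tool_pos: [0.5169, 0.0642, -0.0097]
orientation: [-3.139, -0.016, -0.069]
force: [0.0, -0.8, -1.0]
width: 0.002
```

The reported TCP is 10 mm below the counter and nothing is touching. So the real fingertips are shorter than the stated tool frame, which matches the pictures. I'll keep probing for the counter.

>>> jog_arm([
  [[0, 0, 4], 0, 1],
  [[0, 0, 4], 0, 1],
  [[0, 0, 0], 0, 1],
])

```text
t: 8.93
tool_pos: [0.5174, 0.0642, -0.0182]
orientation: [-3.139, -0.016, -0.069]
force: [-0.2, 0.4, -0.5]
width: 0.003
```

>>> jog_arm([
  [[0, 0, 3], 0, 1],
  [[0, 0, 3], 0, 1],
  [[0, 0, 0], 0, 1],
])

```text
t: 9.3
tool_pos: [0.5178, 0.0643, -0.0246]
orientation: [-3.139, -0.016, -0.069]
force: [-0.0, -0.0, -0.2]
width: 0.007
```

>>> jog_arm([
  [[0, 0, 3], 0, 1],
  [[0, 0, 0], 0, 1],
])

```text
t: 9.55
tool_pos: [0.5179, 0.0643, -0.0277]
orientation: [-3.139, -0.016, -0.07]
force: [-0.4, 0.0, -0.3]
width: 0.006
```

```bash
python3 - <<'E'
from h import *
o,M=tool();p=o["tool_pos"];print(p,o["force"],np.round(o["q"],3),o["t"])
c=imaging.capture("scene");im=c["pixels"]
cv2.imwrite("pics/z9.png",cv2.resize(im[170:260,190:300],None,fx=7,fy=6.5,interpolation=cv2.INTER_CUBIC)[:,:,::-1])
c=imaging.capture("wrist");cv2.imwrite("pics/w9.png",c["pixels"][:,:,::-1])
E
```

```text
[ 0.5179315   0.06428092 -0.02773822] [-0.44577843  0.0249355  -0.34222438] [-0.026  0.602  1.824  0.006  0.672 -0.041] 9.55
```

View pics/z9.png

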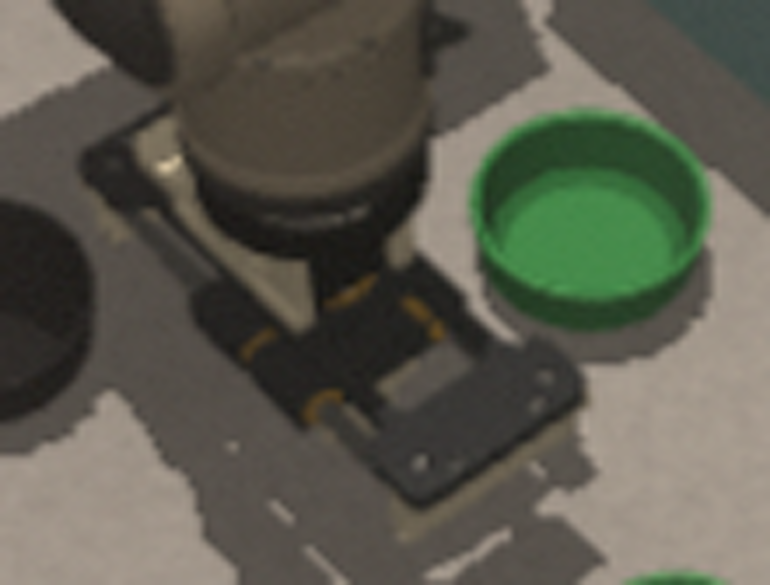

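View pics/w9.png

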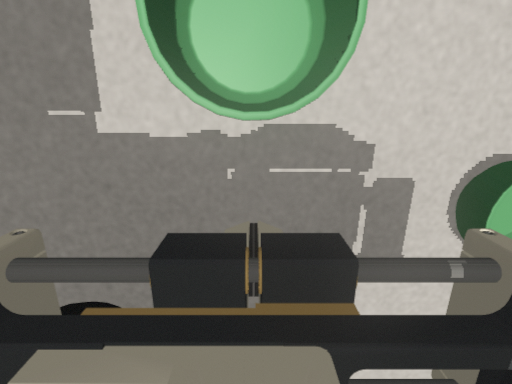

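```bash
python3 - <<'E'
from h import *
from scipy.optimize import least_squares
c=imaging.capture("wrist");im=c["pixels"]
hsv=cv2.cvtColor(im,cv2.COLOR_RGB2HSV)
m=cv2.inRange(hsv,(50,80,20),(85,255,255));m[:, 420:]=0
cnt=max(cv2.findContours(m,0,cv2.CHAIN_APPROX_NONE)[0],key=cv2.contourArea)[:,0,:].astype(float)
# outer hull points below row 2
hull=cv2.convexHull(cnt.astype(np.int32))[:,0,:]; hp=hull[(hull[:,1]>4)]
print(len(hp),hp[::5].tolist())
for z in(.045,):
  for dz in (0,.01,.02,.03,.04):
    c2=dict(c);T=c["T"].copy();T[2,3]+=dz;c2["T"]=T
    P=np.array([plane(c2,u+.5,v+.5,z)[:2] for u,v in hp])
    f=least_squares(lambda q:np.hypot(P[:,0]-q[0],P[:,1]-q[1])-q[2],[.515,.18,.045])
    print(dz,f.x,np.sqrt(np.mean(f.fun**2)))
print(c["T"][:3,3])
E
```

```text
29 [[365, 12], [353, 51], [315, 98], [270, 118], [197, 95], [146, 40]]
0 [0.51420497 0.18339566 0.04446125] 0.0007634645274568711
0.01 [0.51464893 0.18689214 0.04818663] 0.0008274347414835951
0.02 [0.51509289 0.19038863 0.05191201] 0.0008914049555103533
0.03 [0.51553685 0.19388511 0.05563739] 0.0009553751695371966
0.04 [0.51598081 0.19738159 0.05936277] 0.0010193453835637058
[0.50890645 0.14166625 0.16434688]
```

>>> jog_arm([
  [[0, 0, 3], 0, 1],
  [[0, 0, 0], 0, 1],
])

```text
t: 9.95
tool_pos: [0.5184, 0.0643, -0.0305]
orientation: [-3.139, -0.016, -0.071]
force: [0.1, 0.1, 0.3]
width: 0.006
```

>>> jog_arm([
  [[0, 0, 3], 0, 1],
  [[0, 0, 0], 0, 1],
])

```text
t: 10.2
tool_pos: [0.5188, 0.0643, -0.0329]
orientation: [-3.139, -0.016, -0.072]
force: [-2.2, -0.7, 3.5]
width: 0.003
```

Contact came at a reported TCP z of about -0.033. So the real tips are about 32 mm behind the reported TCP, and the earlier pass went over the bowl without moving it. I'll lift and go back over the bowl.

>>> jog_arm([
  [[0, 0, -35], 0, 1],
  [[0, 0, -40], 0, 1],
  [[0, -35, -8], 0, 1],
  [[0, -35, 0], 0, 1],
  [[0, -35, 0], 0, 1],
  [[0, 0, 0], 0, 1],
])

```text
t: 10.95
tool_pos: [0.5142, 0.1715, 0.0525]
orientation: [-3.138, -0.013, -0.073]
force: [-0.2, -0.4, 0.3]
width: 0.003
```

```bash
cat >> h.py <<'E'
TIP=-.032
def where(tgt_tip=None):
    o,M=tool();p=o["tool_pos"];tip=p+M[:,2]*TIP
    print("t",o["t"],"tcp",np.round(p,4),"tip",np.round(tip,4),"F",np.round(o["force"],1),"q",np.round(o["q"],2),"zax",np.round(M[:,2],3),"yaw",round(np.degrees(np.arctan2(M[1,1],M[0,1])),1))
    if tgt_tip is not None: print("move",np.round(1000*M.T@(np.array(tgt_tip)-tip),1))
E
python3 - <<'E'
from h import *
where([.5148,.170,.030])
c=imaging.capture("scene");w=imaging.capture("wrist")
print(proj(c,w["T"][:3,3]),w["T"][:3,3])
im=c["pixels"];cv2.imwrite("pics/z10.png",cv2.resize(im[100:240,190:370],None,fx=4,fy=4,interpolation=cv2.INTER_CUBIC)[:,:,::-1])
cv2.imwrite("pics/w10.png",w["pixels"][:,:,::-1])
E
```

```text
t 10.95 tcp [0.5142 0.1715 0.0525] tip [0.5127 0.1714 0.0844] F [-0.2 -0.4  0.3] q [ 0.18  0.5   1.71 -0.01  0.89  0.18] zax [ 0.046  0.003 -0.999] yaw -89.5
move [-0.5  1.6 54.5]
[296.93704094 133.81125627] [0.50492789 0.24780123 0.24421279]
```

View pics/z10.png

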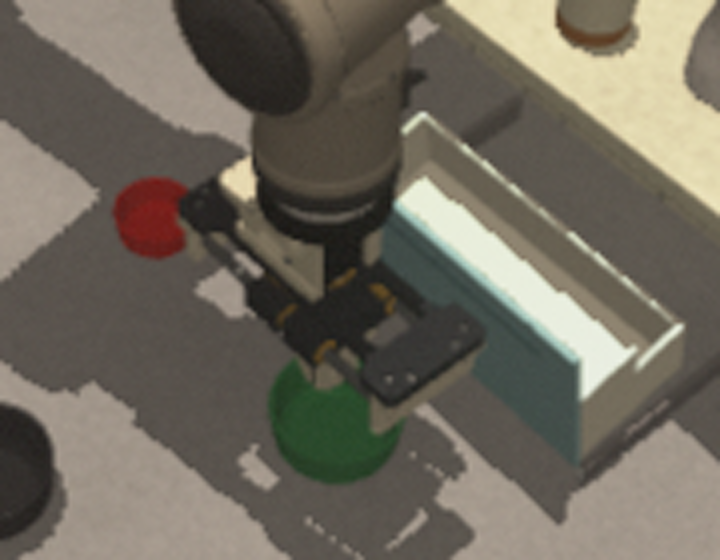

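View pics/w10.png

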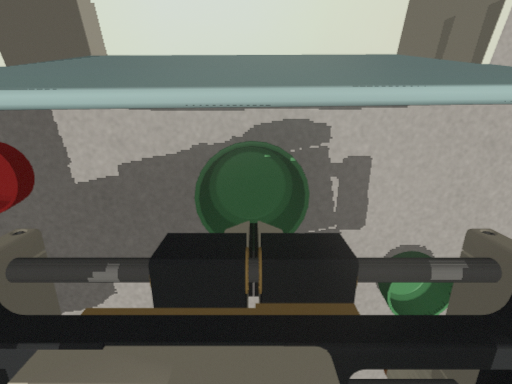

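>>> jog_arm([
  [[0, 1, 25], 0, 1],
  [[0, 0, 20], 0, 1],
  [[0, 0, 6], 0, 1],
  [[0, 0, 0], 0, 1],
])

```text
t: 11.55
tool_pos: [0.5173, 0.1648, 0.0003]
orientation: [-3.139, -0.004, -0.072]
force: [0.8, 1.0, 0.5]
width: 0.005
```

```bash
python3 - <<'E'
from h import *
where([.5148,.170,.028])
c=imaging.capture("scene")
im=c["pixels"];cv2.imwrite("pics/z11.png",cv2.resize(im[100:240,190:370],None,fx=4,fy=4,interpolation=cv2.INTER_CUBIC)[:,:,::-1])
E
```

```text
t 11.55 tcp [5.173e-01 1.648e-01 3.000e-04] tip [0.5158 0.1648 0.0323] F [0.8 1.  0.5] q [ 0.17  0.58  1.75 -0.01  0.77  0.18] zax [ 0.046  0.001 -0.999] yaw -89.9
move [-1.2 -5.2  4.2]
```

View pics/z11.png

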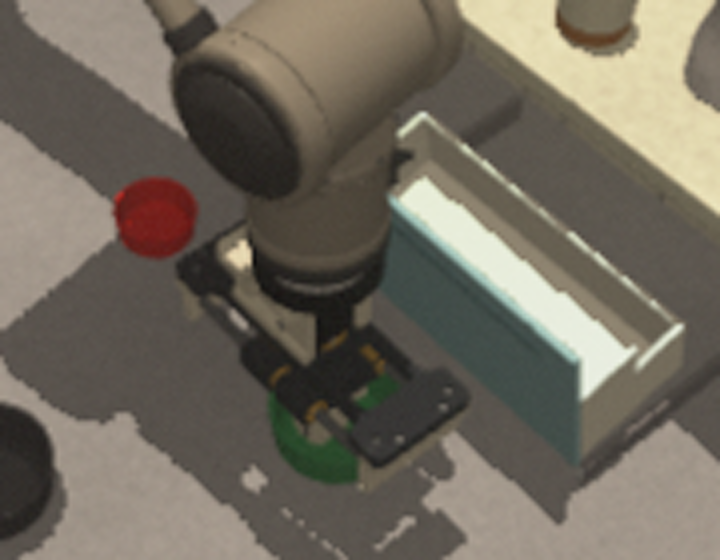

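>>> jog_arm([
  [[0, 0, 5], 0, 1],
  [[-1, 8, 0], 0, 1],
  [[-1, 8, 0], 0, 1],
  [[-1, 8, 0], 0, 1],
  [[-1, 8, 0], 0, 1],
  [[-1, 8, 0], 0, 1],
  [[0, 0, 0], 0, 1],
])

```text
t: 12.48
tool_pos: [0.5136, 0.1216, -0.0032]
orientation: [-3.139, -0.003, -0.078]
force: [-0.2, -0.5, 0.2]
width: -0.002
```

```bash
python3 - <<'E'
from h import *
where([.515,.056,.028])
c=imaging.capture("scene")
im=c["pixels"];cv2.imwrite("pics/z12.png",cv2.resize(im[100:240,190:370],None,fx=4,fy=4,interpolation=cv2.INTER_CUBIC)[:,:,::-1])
E
```

```text
t 12.475 tcp [ 0.5136  0.1216 -0.0032] tip [0.512  0.1216 0.0288] F [-0.2 -0.5  0.2] q [ 0.09  0.57  1.8  -0.    0.73  0.09] zax [ 0.05   0.002 -0.999] yaw -89.9
move [ 2.8 65.6  0.8]
```

View pics/z12.png

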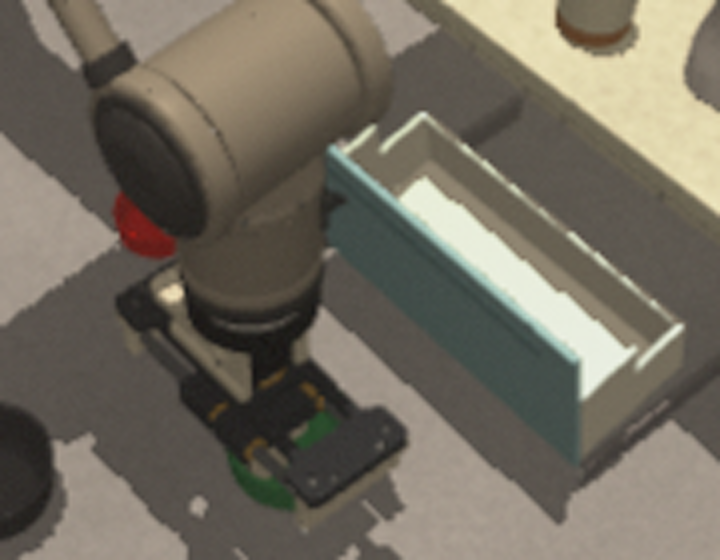

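The bowl is sliding with the fingers now. I'll carry on.

>>> jog_arm([
  [[0, 8, 0], 0, 1],
  [[0, 8, 0], 0, 1],
  [[0, 8, 0], 0, 1],
  [[0, 8, 0], 0, 1],
  [[0, 8, 0], 0, 1],
  [[0, 8, 0], 0, 1],
  [[0, 8, 0], 0, 1],
  [[0, 0, 0], 0, 1],
])

```text
t: 13.52
tool_pos: [0.514, 0.0621, -0.0032]
orientation: [-3.138, -0.003, -0.079]
force: [-0.4, 1.0, -0.6]
width: 0.003
```

```bash
python3 - <<'E'
from h import *
where([.515,.056,.028])
c=imaging.capture("scene")
im=c["pixels"];cv2.imwrite("pics/z13.png",cv2.resize(im[100:240,190:370],None,fx=4,fy=4,interpolation=cv2.INTER_CUBIC)[:,:,::-1])
w=imaging.capture("wrist");cv2.imwrite("pics/w13.png",w["pixels"][:,:,::-1])
E
```

```text
t 13.525 tcp [ 0.514   0.0621 -0.0032] tip [0.5124 0.062  0.0288] F [-0.4  1.  -0.6] q [-0.03  0.55  1.83  0.01  0.71 -0.04] zax [ 0.05   0.002 -0.999] yaw -89.9
move [2.6 6.  0.9]
```

View pics/w13.png

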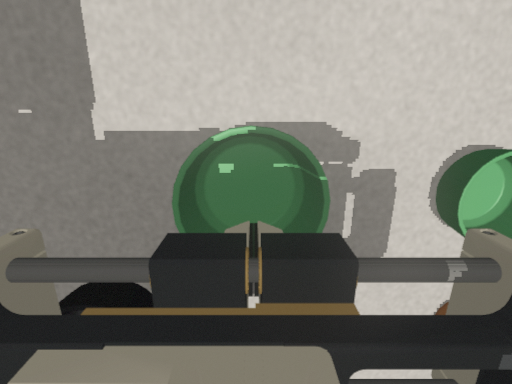

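```bash
python3 - <<'E'
from h import *
c=imaging.capture("wrist")
print(plane(c,252,127,.045),plane(c,173,200,.045),plane(c,330,200,.045))
E
```

```text
[0.51094322 0.13226466 0.045     ] [0.46726834 0.09302686 0.045     ] [0.55544077 0.09169559 0.045     ]
```

>>> jog_arm([
  [[0, -8, 0], 0, 1],
  [[0, 0, -30], 0, 1],
  [[0, 0, -50], 0, 1],
  [[0, 0, -50], 0, 1],
  [[0, 0, -50], 0, 1],
  [[0, -20, -10], 0, 1],
  [[0, 0, 0], 0, 1],
])

```text
t: 14.55
tool_pos: [0.5031, 0.0954, 0.1924]
orientation: [-3.138, -0.01, -0.077]
force: [-1.0, -0.4, -1.6]
width: 0.004
```

```bash
python3 - <<'E'
from h import *
where()
for n in("scene","wrist","top"):
    c=imaging.capture(n);cv2.imwrite(f"pics/{n}14.png",c["pixels"][:,:,::-1])
E
```

```text
t 14.55 tcp [0.5031 0.0954 0.1924] tip [0.5016 0.0953 0.2243] F [-1.  -0.4 -1.6] q [0.04 0.29 1.61 0.   1.2  0.03] zax [ 0.049  0.003 -0.999] yaw -89.6
```

View pics/wrist14.png

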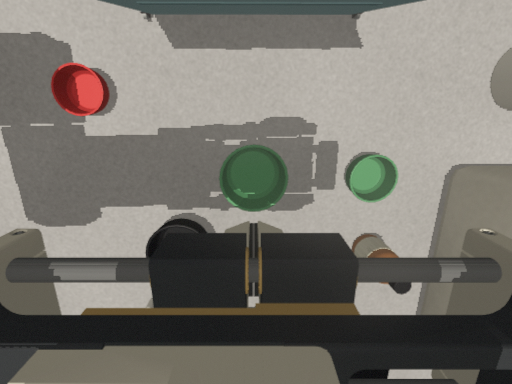

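View pics/scene14.png

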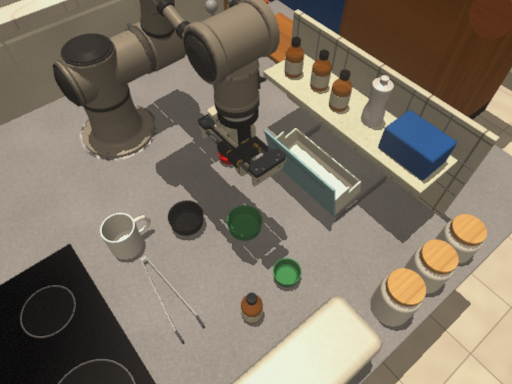

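```bash
python3 - <<'E'
from h import *
c=imaging.capture("wrist")
print("bowl",plane(c,253.5,178,.045),"hinge",plane(c,150,13,.006),plane(c,357,13,.006))
where([.51,.27,.23])
E
```

```text
bowl [0.50968828 0.08920707 0.045     ] hinge [0.38635498 0.28411792 0.006     ] [0.63881953 0.2885842  0.006     ]
t 14.75 tcp [0.5024 0.0938 0.1903] tip [0.501  0.0937 0.2223] F [-0.1  1.   0.3] q [0.03 0.29 1.61 0.   1.2  0.03] zax [ 0.045  0.002 -0.999] yaw -89.7
move [  10.1 -176.3   -6.8]
```

>>> jog_arm([
  [[2, -45, 0], 0, 1],
  [[2, -45, 0], 0, 1],
  [[2, -45, 0], 0, 1],
  [[2, -45, 0], 0, 1],
  [[0, 0, 0], 0, 1],
])

```text
t: 15.38
tool_pos: [0.5094, 0.2751, 0.1848]
orientation: [3.139, -0.002, 0.055]
force: [0.2, -0.0, 0.5]
width: 0.005
```

```bash
python3 - <<'E'
from h import *
where([.512,.286,.14])
for n in("scene","wrist","top"):
    c=imaging.capture(n);cv2.imwrite(f"pics/{n}15.png",c["pixels"][:,:,::-1])
E
```

```text
t 15.375 tcp [0.5094 0.2751 0.1848] tip [0.5083 0.2751 0.2168] F [ 0.2 -0.   0.5] q [ 0.37  0.43  1.42 -0.02  1.26  0.38] zax [ 0.035 -0.002 -0.999] yaw -90.1
move [  1.  -11.   76.8]
```

View pics/wrist15.png

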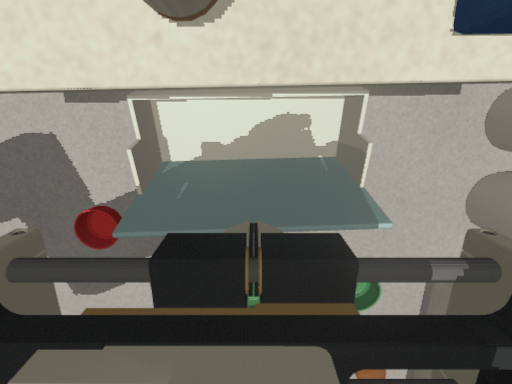

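View pics/scene15.png

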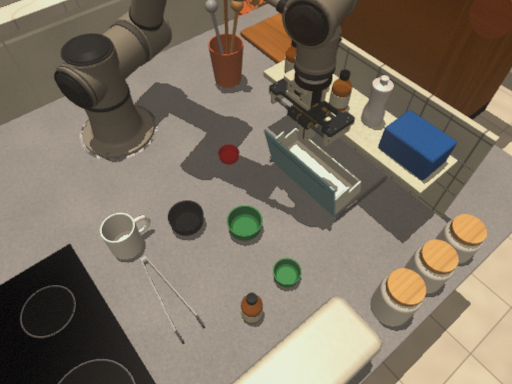

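```bash
python3 - <<'E'
from h import *
c=imaging.capture("wrist")
for u,v in((118,234),(387,226),(128,228),(375,220),(376,214)):print(u,v,plane(c,u,v,.163))
print("shelf",plane(c,10,92,.182),plane(c,500,82,.182))
where([.512,.288,.14])
E
```

```text
118 234 [0.39511581 0.24964102 0.163     ]
387 226 [0.62830105 0.25196742 0.163     ]
128 228 [0.4042689  0.25501552 0.163     ]
375 220 [0.6168378  0.25789881 0.163     ]
376 214 [0.61700919 0.26349833 0.163     ]
shelf [0.34995443 0.3626236  0.182     ] [0.68204891 0.36792    0.182     ]
t 15.575 tcp [0.51   0.2718 0.1858] tip [0.5088 0.2719 0.2178] F [ 0.1 -0.3  0.5] q [ 0.37  0.43  1.42 -0.02  1.26  0.38] zax [ 0.036 -0.002 -0.999] yaw -90.3
move [  0.3 -16.3  77.9]
```

>>> jog_arm([
  [[0, -17, 0], 0, 1],
  [[0, 0, 0], 0, 1],
  [[0, 0, 35], 0, 1],
  [[0, 0, 0], 0, 1],
])

```text
t: 16.08
tool_pos: [0.5123, 0.2877, 0.1512]
orientation: [3.139, -0.014, 0.059]
force: [0.1, 0.3, 0.1]
width: 0.002
```

```bash
python3 - <<'E'
from h import *
where([.512,.29,.14])
E
```

```text
t 16.075 tcp [0.5123 0.2877 0.1512] tip [0.5111 0.2877 0.1832] F [0.1 0.3 0.1] q [ 0.39  0.47  1.44 -0.02  1.19  0.41] zax [ 0.038 -0.002 -0.999] yaw -90.5
move [-0.8 -2.4 43.1]
```

>>> jog_arm([
  [[0, -3, 22], 0, 1],
  [[-1, 0, 20], 0, 1],
  [[0, 0, 0], 0, 1],
])

```text
t: 16.45
tool_pos: [0.5155, 0.2911, 0.1129]
orientation: [-3.141, 0.015, -0.069]
force: [-0.7, -0.6, 1.1]
width: 0.007
```

```bash
python3 - <<'E'
from h import *
where([.512,.25,.135])
for n in("scene","wrist"):
    c=imaging.capture(n);im=c["pixels"]
    if n=="scene":im=cv2.resize(im[60:240,210:400],None,fx=3.3,fy=3.3)
    cv2.imwrite(f"pics/{n}16.png",im[:,:,::-1])
E
```

```text
t 16.45 tcp [0.5155 0.2911 0.1129] tip [0.5141 0.2911 0.1449] F [-0.7 -0.6  1.1] q [ 0.39  0.51  1.49 -0.02  1.1   0.41] zax [ 0.044 -0.    -0.999] yaw -90.5
move [-2.1 41.1  9.8]
```

View pics/scene16.png

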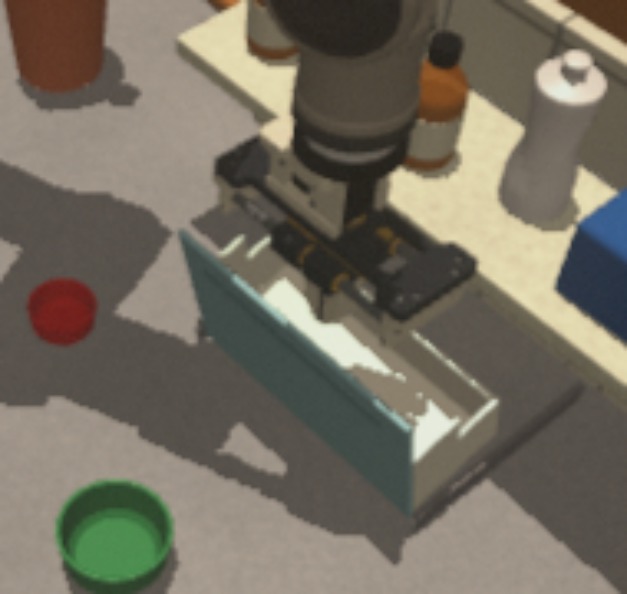

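View pics/wrist16.png

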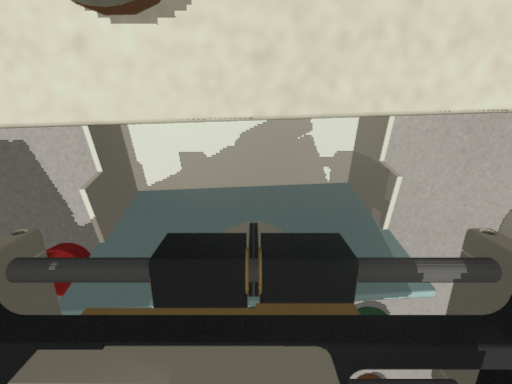

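>>> jog_arm([
  [[-1, 9, 5], 0, 1],
  [[-1, 9, 0], 0, 1],
  [[-1, 9, 1], 0, 1],
  [[-1, 8, 2], 0, 1],
  [[0, 8, 3], 0, 1],
  [[0, 0, 0], 0, 1],
])

```text
t: 17.3
tool_pos: [0.5145, 0.2465, 0.106]
orientation: [-3.135, 0.016, -0.083]
force: [-0.4, 0.8, 0.8]
width: 0.005
```

```bash
python3 - <<'E'
from h import *
where([.512,.2055,.11])
for n in("scene",):
    c=imaging.capture(n);im=c["pixels"]
    if n=="scene":im=cv2.resize(im[60:240,210:400],None,fx=3.3,fy=3.3)
    cv2.imwrite(f"pics/{n}17.png",im[:,:,::-1])
E
```

```text
t 17.3 tcp [0.5145 0.2465 0.106 ] tip [0.5128 0.2464 0.1379] F [-0.4  0.8  0.8] q [ 0.32  0.48  1.57 -0.01  1.04  0.34] zax [ 0.053  0.005 -0.999] yaw -90.6
move [-1.9 41.  27.7]
```

View pics/scene17.png

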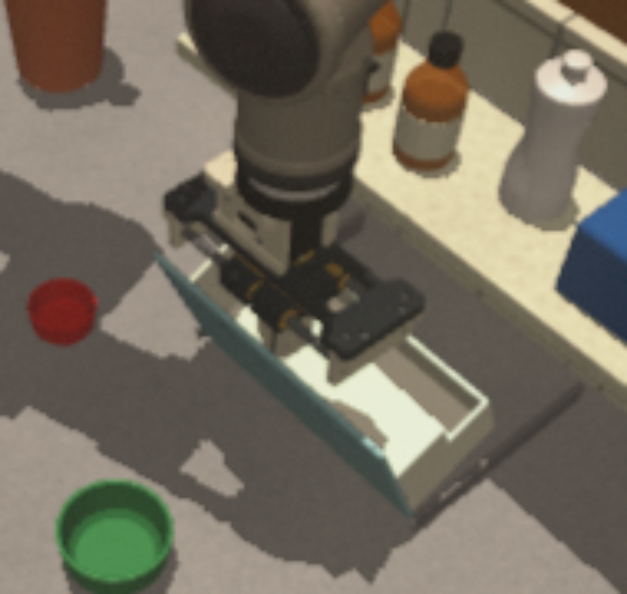

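>>> jog_arm([
  [[0, 7, 4], 0, 1],
  [[0, 7, 4], 0, 1],
  [[0, 7, 5], 0, 1],
  [[0, 7, 5], 0, 1],
  [[0, 7, 6], 0, 1],
  [[0, 5, 5], 0, 1],
  [[0, 0, 0], 0, 1],
])

```text
t: 18.23
tool_pos: [0.5156, 0.2037, 0.0747]
orientation: [-3.136, 0.016, -0.082]
force: [0.2, 0.6, 0.8]
width: 0.008
```

```bash
python3 - <<'E'
from h import *
where([.512,.1825,.085])
for n in("scene",):
    c=imaging.capture(n);im=c["pixels"]
    if n=="scene":im=cv2.resize(im[60:240,210:400],None,fx=3.3,fy=3.3)
    cv2.imwrite(f"pics/{n}18.png",im[:,:,::-1])
E
```

```text
t 18.225 tcp [0.5156 0.2037 0.0747] tip [0.5139 0.2036 0.1067] F [0.2 0.6 0.8] q [ 0.24  0.49  1.65 -0.01  0.95  0.26] zax [ 0.052  0.004 -0.999] yaw -90.6
move [-2.8 21.2 21.4]
```

View pics/scene18.png

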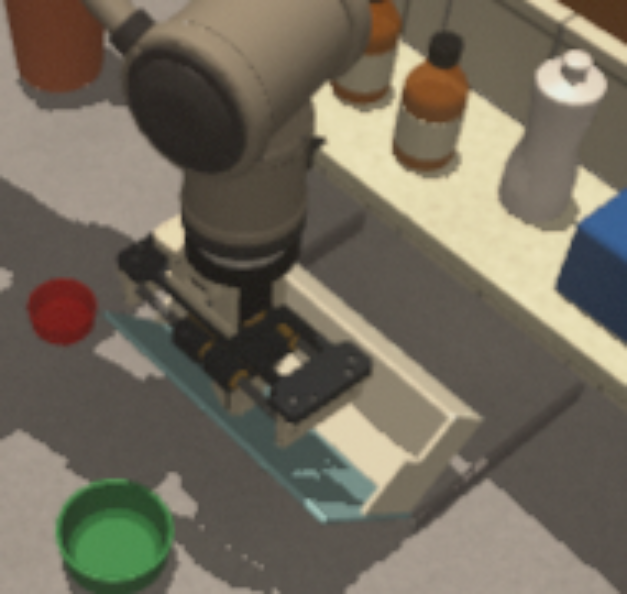

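>>> jog_arm([
  [[-1, 6, 5], 0, 1],
  [[-1, 6, 6], 0, 1],
  [[-1, 5, 6], 0, 1],
  [[0, 4, 6], 0, 1],
  [[0, 4, 6], 0, 1],
  [[0, 0, 0], 0, 1],
])

```text
t: 19.02
tool_pos: [0.5139, 0.1775, 0.0435]
orientation: [-3.136, 0.015, -0.083]
force: [-0.3, 0.2, 1.0]
width: 0.006
```

```bash
python3 - <<'E'
from h import *
where([.512,.169,.061])
E
```

```text
t 19.025 tcp [0.5139 0.1775 0.0435] tip [0.5122 0.1774 0.0754] F [-0.3  0.2  1. ] q [ 0.2   0.51  1.72 -0.01  0.86  0.21] zax [ 0.053  0.004 -0.999] yaw -90.5
move [-0.9  8.5 14.3]
```

Next I move down gently to the stop, watching the force.

>>> jog_arm([
  [[-1, 4, 5], 0, 1],
  [[0, 3, 5], 0, 1],
  [[0, 2, 4], 0, 1],
  [[0, 0, 0], 0, 1],
])

```text
t: 19.52
tool_pos: [0.5134, 0.1686, 0.0286]
orientation: [-3.136, 0.015, -0.083]
force: [-0.2, 2.4, 1.9]
width: 0.005
```

>>> jog_arm([
  [[0, 0, 3], 0, 1],
  [[0, 0, 0], 0, 1],
])

```text
t: 19.77
tool_pos: [0.5137, 0.1687, 0.0283]
orientation: [-3.136, 0.014, -0.085]
force: [-1.8, 0.6, 4.1]
width: 0.003
```

```bash
python3 - <<'E'
from h import *
where([.512,.169,.061])
for n in("scene",):
    c=imaging.capture(n);im=c["pixels"]
    if n=="scene":im=cv2.resize(im[60:240,210:400],None,fx=3.3,fy=3.3)
    cv2.imwrite(f"pics/{n}19.png",im[:,:,::-1])
E
```

```text
t 19.775 tcp [0.5137 0.1687 0.0283] tip [0.512  0.1685 0.0603] F [-1.8  0.6  4.1] q [ 0.18  0.53  1.74 -0.01  0.82  0.19] zax [ 0.054  0.005 -0.999] yaw -90.5
move [ 0.1 -0.5 -0.7]
```

View pics/scene19.png

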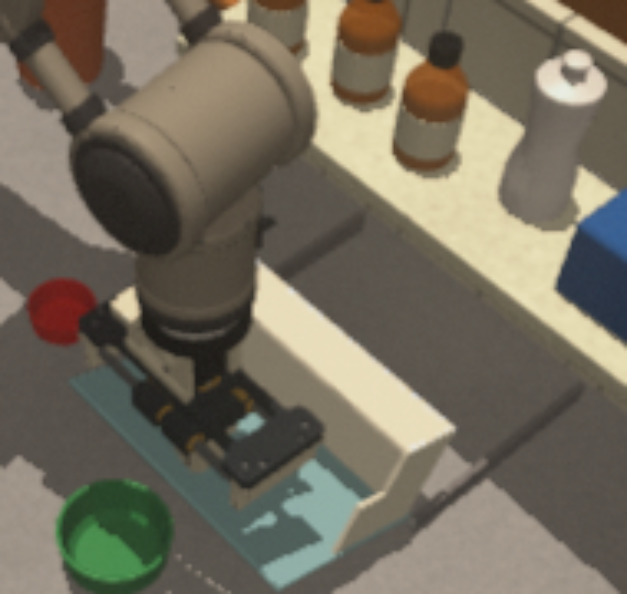

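>>> jog_arm([
  [[0, 1, 10], 0, 1],
  [[0, 0, 8], 0, 1],
])

```text
t: 20.08
tool_pos: [0.5144, 0.1686, 0.026]
orientation: [-3.135, 0.011, -0.094]
force: [-34.1, -7.7, 87.1]
width: 0.006
```

That is clearly the stop, since the force rose sharply to 87 N. I'll back off straight away.

>>> jog_arm([
  [[0, -1, -8], 0, 1],
  [[0, -2, -25], 0, 1],
  [[0, 0, -50], 0, 1],
  [[0, 0, -50], 0, 1],
  [[0, 0, -50], 0, 1],
  [[0, 0, -40], 0, 1],
  [[0, 0, 0], 0, 1],
])

```text
t: 20.95
tool_pos: [0.4991, 0.1693, 0.2587]
orientation: [-3.138, 0.009, -0.097]
force: [0.2, 0.7, -0.5]
width: 0.007
```

```bash
python3 - <<'E'
from h import *
where()
for n in("scene","wrist"):
    c=imaging.capture(n);cv2.imwrite(f"pics/{n}20.png",c["pixels"][:,:,::-1])
E
```

```text
t 20.95 tcp [0.4991 0.1693 0.2587] tip [0.4971 0.1692 0.2906] F [ 0.2  0.7 -0.5] q [ 0.19  0.26  1.46 -0.01  1.36  0.2 ] zax [ 0.062  0.002 -0.998] yaw -90.3
```

View pics/scene20.png

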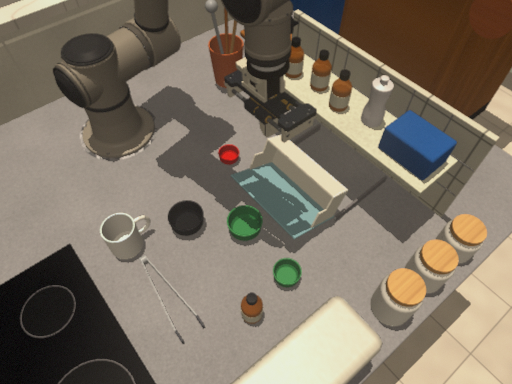

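View pics/wrist20.png

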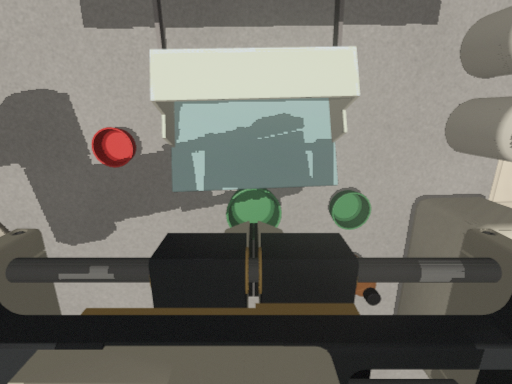

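```bash
python3 - <<'E'
from h import *
where()
c=imaging.capture("wrist")
for z in(.064,.075): print("edge",z,plane(c,172,189,z),plane(c,336,185,z))
s=imaging.capture("scene")
# expected corners projected for theta
for th in(1.1,1.15,1.2,1.25):
    y=.285-(.16*np.sin(th)-.006*np.cos(th));z=.006+.16*np.cos(th)+.006*np.sin(th)
    print(th,[np.round(proj(s,[x,y+dy,z]),1).tolist() for x,dy in((.39,-.002),(.634,.002))],np.round(proj(c,[.512,y,z]),1))
im=s["pixels"];cv2.imwrite("pics/z21.png",cv2.resize(im[130:250,220:360],None,fx=5,fy=5,interpolation=cv2.INTER_CUBIC)[:,:,::-1])
E
```

```text
t 21.05 tcp [0.4975 0.169  0.2551] tip [0.4957 0.169  0.287 ] F [-0.   0.8 -1.3] q [ 0.19  0.27  1.46 -0.01  1.36  0.2 ] zax [ 0.055  0.001 -0.998] yaw -90.3
edge 0.064 [0.38992198 0.13882551 0.064     ] [0.6323157  0.13948788 0.064     ]
edge 0.075 [0.3927269  0.14192502 0.075     ] [0.6281552  0.14256836 0.075     ]
1.1 [[231.8, 168.9], [296.2, 232.9]] [256.8 186.7]
1.15 [[230.7, 171.3], [294.8, 235.2]] [256.4 187.9]
1.2 [[229.8, 173.6], [293.5, 237.5]] [256.1 188.7]
1.25 [[229.1, 175.9], [292.3, 239.7]] [255.8 189.3]
```

View pics/z21.png

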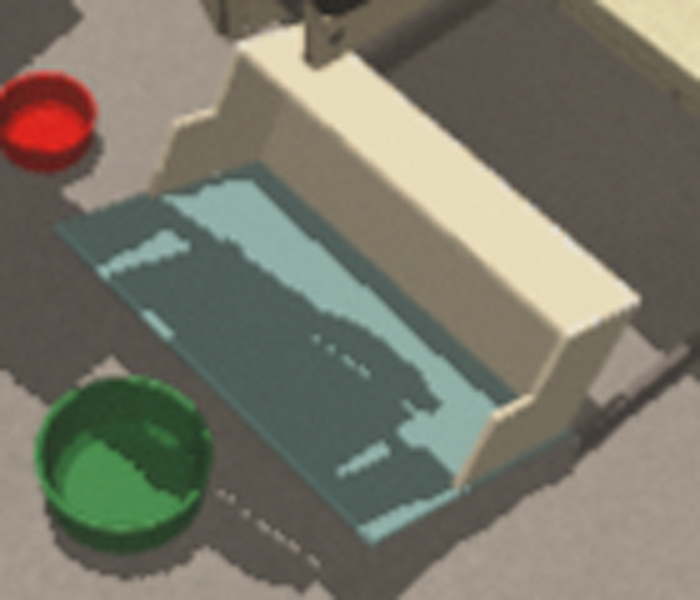

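```bash
python3 - <<'E'
from h import *
where();print(ticket.finish_job())
E
```

```text
t 21.15 tcp [0.497  0.169  0.2538] tip [0.4953 0.1689 0.2857] F [-0.9 -0.   0. ] q [ 0.19  0.27  1.46 -0.01  1.36  0.2 ] zax [ 0.053  0.001 -0.999] yaw -90.3
the job is handed in; nothing more can be done
None
```

I slid the larger green bowl out along the counter from inside its wall, then pushed the bin open onto its stop. The job is handed in at 21 s, with the arm raised clear of everything.

**Bowl:** its centre is about 195 mm in front of the hinge line (165 mm needed). It was standing upright in the last pictures, with visible counter between it and the open panel.

**Bin:** the panel corners in the last picture match an opening of 1.2 rad, the stop. A final push against it barely moved, which confirms the stop.

**What disagreed or went less well:**
- **Tool frame:** the real fingertips sit about 32 mm behind the stated tool point. My first push passed over the bowl without moving it. I found the offset by touching the counter lightly (3.5 N) and corrected for it.
- **Force at the stop:** the wrist force spiked to 87 N on that last check push. That is under the 120 N limit but more than I intended; I backed off at once.
- **Other objects:** I saw no contact with the bottles, grinder, tong or mug, and they look unmoved in the last scene picture. I did not measure their positions again.

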